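Tighten the recessed closing screw of a pressure vessel with a hex key

TASK

The closing screw of the small bench pressure vessel is still loose. Take the orange-headed hex key from its stand, find the screw's hex socket by feel at the bottom of the well in the lid, seat the key fully in it and tighten the screw clockwise, regripping the key as you go, until the screw comes to its stop. Press gently and do not force the screw beyond its stop, leave the bottle, beaker, crucible and vial where they stand, and at the end let go and leave the key standing fully seated in the screw.

Things in the scene. Friction and masses are not known exactly. Their poses are not given: they have to be found in the camera images.
- key: Hex key standing upright in the stand, 84 mm long, 140 g. Origin: middle of the flat tip; z up the shank. Tip: cone, radius 3.5 mm at the end, 6 mm at 4 mm up. Then a steel hexagonal shank 12 mm across flats (two of them face its x and -x), a 24 mm round collar 53 to 61 mm above the tip, and the square orange head.
- head (a point): Middle of the key's head, 72 mm above the tip: an orange square block 34 x 34 mm, 24 mm high, its four sides facing the key's x, -x, y and -y, so it can be gripped across either pair, anew at each quarter turn.
- stand: Grey plastic block, 75 x 75 x 40 mm, fixed to the worktop; origin at the centre of its underside. A hole of 18 mm diameter, 34 mm deep, in the middle of its top holds the key loosely, tip 6 mm above the worktop; the key lifts straight out.
- vessel: Metal pressure vessel fixed to the worktop, 70 mm high; flange 120 mm wide, 10 mm high at the foot; knurled lid 92 mm wide with a round well in its top. Origin: centre of the underside. The closing screw in the well stands on a spring: it sinks from about 1.5 N, 1 mm per 0.8 N, 6 mm at most, then is rigid; pushing past that, or twisting on at the stop, overloads it.
- well (a point): Centre of the well's mouth, on the lid's top, axes as the vessel's, z up. The well is 32 mm wide, 10 mm deep; its floor is the flat face of the screw. The screw's centre lies 4.5 to 7 mm off the well's axis, on an unknown side; it does not yield sideways. A tip slid over the face under light load drops about 4 mm (its cone) into the socket, and the load falls.
- screw (a joint): Clockwise (tightening) turn of the screw, rad: starts at 0 to 0.5, rubs with 0.05 N m, stays put, stops at 2.4 (tight). Its hex socket, 13 mm across flats, 16 mm deep, points an unknown way; the dropped cone, turned under light load, goes home when the flats agree (every 60 degrees, about 10 degrees of play). Seated, the tip is 26 mm below the lid's top, 44 mm above the worktop.
- small_bottle_0: Small brown bottle with a black cap, 43 mm diameter, 82 mm high, origin at the centre of its underside; a loose bystander.
- beaker_1: Empty glass beaker, 89 x 94 mm, 112 mm high, origin at the centre of its underside; a loose bystander.
- crucible: White porcelain crucible, 50 mm wide, 37 mm high, origin at the centre of its underside; a loose bystander.
- vial_0: Small vial with a white cap, 22 mm diameter, 43 mm high, origin at the centre of its underside; a loose bystander.

How it is judged:
On the way, in this order (a step that is already met when the one before it is completed fails the run):
1. the key has been lifted out of its stand (tip above the stand's top) (z of key in the frame of stand above 0.042 m), for 0.1 s.
2. the key is fully seated in the screw's socket, its tip less than 47 mm above the worktop, within the well (z of key in the frame of vessel below 0.047 m and horizontal distance between key and well below 0.014 m and angle between key's own z axis and vertical below 0.17 rad), for 0.2 s.
3. the screw has been turned to its stop (over 2.3 rad) with the key seated (all of step 2 and value of joint screw above 2.3 rad), for 0.2 s.
At the end, for the whole second after the job is handed in: the screw is at its stop (joint over 2.3 rad) and the released key stands still in it, fully seated: tip less than 47 mm above the worktop, within 14 mm of the well's axis, and leaning less than 0.17 rad (all of step 3 and linear speed of key below 0.02 m/s); the robot touches nothing.
It fails at once if the key bears on the vessel or its screw with more than 50 N (all contacts added up, the flanks of the socket included) (contact force between key and vessel above 50 N).
It fails at once if the small bottle is moved by more than 20 mm (distance of small_bottle_0 from where it was at the start of the episode above 0.02 m).
It fails at once if the beaker is moved by more than 20 mm (distance of beaker_1 from where it was at the start of the episode above 0.02 m).
It fails at once if the crucible is moved by more than 20 mm (distance of crucible from where it was at the start of the episode above 0.02 m).
It fails at once if the vial is moved by more than 20 mm (distance of vial_0 from where it was at the start of the episode above 0.02 m).
It also fails if it takes over 72 s, if anything falls off the work surface, if the arm or the gripper's body presses on something with over 40 N, if the wrist force passes 120 N, or if a joint passes its speed limit or range.

ROBOT

A 6-joint arm with a two-finger parallel gripper is mounted at the origin on a cart in front of the work surface, level with it; the furniture and walls round the work are solid. World frame = base frame: x ahead of the robot, y to its left, z up, the work surface at z = 0. Lengths are in m, angles in rad, forces in N, time in s.
With the tool pointing down it reaches from about 0.375 to 0.9 m from the base axis. Payload 3.1 kg.
Tool frame: the origin (TCP) lies at the very end of the fingers, on their centre line; the grasp point (between the pads) lies 19 mm behind it (manip.pinch_z is the distance from the TCP to the grasp point, in m); z points along the fingers, y is the direction in which the jaws open and shut (so a half turn about z gives the same grasp; the last joint's range is limited). The gripper opens to 85 mm and grips with 20 to 120 N. Pads are 22 mm wide; open, the fingers measure 114 mm over their backs; the gripper's body (76 mm by 85 mm) begins 54 mm behind the grasp point. The pads swing forward as they close: fully open they stand 13 mm farther back than shut.
Start: joints at [-1.339, 0.527, 1.433, -0, 1.181, -0.178], TCP at [0.25, -0.573, 0.231] pointing down, gripper open.
Joint ranges: [-3.08, 3.08], [-0.75, 2.2], [0.22, 2.44], [-1.43, 4.57], [0, 2.65], [-2.85, 2.85]. Speed limits (rad/s): [2.79, 2.79, 3.14, 3.14, 3.14, 3.14].

INTERFACE

Orientations are given as a unit quaternion [x, y, z, w].
In Python, from station import manip gives the robot as it stands.
- The arm moves only by the tool drive_tool, never from a script. Its argument "increments" is a list of rows, each a list of 7 numbers: the closure in counts, from 0 (fully open) to 255 (shut), then the shift along the tool's x, y, z in cm, then the turn, a rotation vector about the tool's x, y, z in rad. A call has 1 to 20 rows; each row is the pose to reach, as a shift and turn from the pose commanded when the call began, along the tool's axes at that moment; what a row does not reach only later rows make up. A row lasts 1/10 s, in which the tool goes at most 50 mm and 8.59 degrees, less where a joint would pass 70% of its speed; a pose out of reach is approached as far as the arm can. A call with a gripper value outside its range is refused whole. The fingers move at their own pace and stop on an object; "force" is the grip in N (left out, the last holds). Time passes only in rows, so rows that repeat a pose let the fingers close. It gives the time, the measured TCP pose, the force and the opening at its end, in the units of the state.
- manip.sense(): the state, without advancing time (a new reading comes with each control period).
- manip.snapshot(name): name is "scene" or "top" or "wrist"; returns the picture (400x640x3 uint8, red, green, blue); there is no depth.
- manip.camera_model(name): a dict with "mtx" (3x3 intrinsics, pixels), "cam_to_world" (4x4, takes a point from camera to world coordinates). Camera axes: x right, y down, z forward; pixel columns grow to the right and rows downward; lengths in m; the calibration is good to about 2 mm. A picture is of the moment at which its call begins: read the wrist's pose just before it. camera_model takes no time and is no camera call; for the wrist camera it gives the pose at the moment of the call.
- manip.sign_off(): hands the job in, once; it reports no verdict.
The state is a dict: "t": time; "q": joint angles; "qd": joint speeds; "tau": joint torques, N m; "tcp_pos": TCP position; "tool_rot": TCP orientation; "force": force on the tool from outside, world axes, zero at the start; "ft_torque": the same for the moment, N m; "finger_gap": opening from 0.0 (shut) to 1.0 (fully open).
Only numpy, scipy, OpenCV 4.12 (cv2) and the standard library are available. Lean on these libraries where they do the work, as an engineer would, in place of code of your own. Each camera call takes 0.05 s, during which the arm holds its last target. There are 200 camera calls.

## Working session

There is one attempt and no reset: what is moved stays moved. The work goes in short steps, Python scripts to look and compute and a tool call to move; the robot and the scene stay as the last step left them, time stands still between calls to the robot, and variables do not carry over. Pictures are saved under pics/ and viewed, about 8 in all and at most 12, crops included, and the job is handed in when it is done.

Besides the shell and the picture viewer there is one more tool, called after "Call:" as name(argument=value, ...), one argument or row to a line, values as JSON. drive_tool: Moves the arm, as the interface text tells. Its arguments: {"type":"object","properties":{"increments":{"type":"array","items":{"type":"array","items":{"type":"number"}}},"force":{"type":"number"}},"required":["increments"]}

```bash
mkdir -p pics
python3 - <<'E'
from station import manip
import cv2,numpy as np
np.set_printoptions(precision=4,suppress=True)
print(manip.sense())
for n in("top","scene"):
    im=manip.snapshot(n);cv2.imwrite(f"pics/{n}0.png",im[:,:,::-1]);m=manip.camera_model(n);print(m["mtx"],m["cam_to_world"])
E
```

```text
{'t': 0.0, 'q': array([-1.3385,  0.5285,  1.4339, -0.    ,  1.1814, -0.1785]), 'qd': array([-0.0007,  0.0008, -0.0013,  0.0001,  0.0001, -0.0004]), 'tau': array([ -0.0001, -44.2352, -17.8026,  -0.0002,   0.0085,   0.    ]), 'tcp_pos': array([ 0.2494, -0.5723,  0.2303]), 'tool_rot': array([ 0.979 ,  0.204 , -0.    , -0.0011]), 'force': array([ 0.3987, -0.0828,  0.7373]), 'ft_torque': array([ 0.0237, -0.001 ,  0.0026]), 'finger_gap': 0.9971023056627142}
[[391.491    0.     317.8276]
 [  0.     391.491  199.512 ]
 [  0.       0.       1.    ]] [[ 0.0079 -0.9949  0.1008  0.4637]
 [-0.9999 -0.0071  0.0079 -0.0251]
 [-0.0071 -0.1009 -0.9949  1.1621]
 [ 0.      0.      0.      1.    ]]
[[399.1664   0.     324.3116]
 [  0.     399.1664 198.409 ]
 [  0.       0.       1.    ]] [[-0.6841 -0.3084  0.661  -0.1956]
 [-0.7294  0.2924 -0.6185  0.6746]
 [-0.0025 -0.9052 -0.425   0.5642]
 [ 0.      0.      0.      1.    ]]
```

View pics/top0.png

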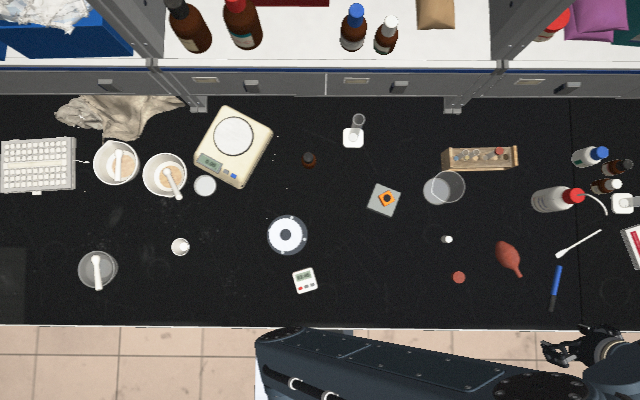

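View pics/scene0.png

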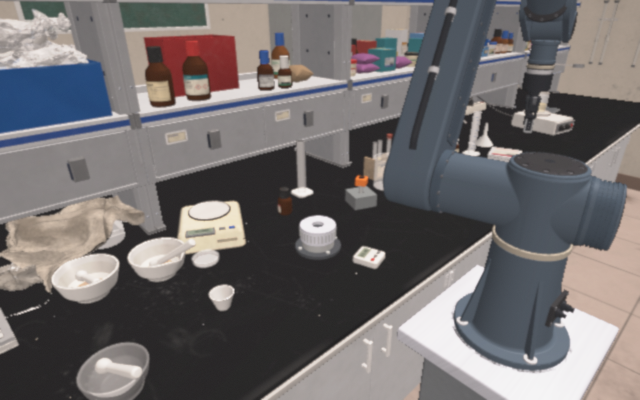

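The top view shows the key's orange head at about (386,198) on the grey stand, and the vessel lid at (287,235). In the same view the bottle is at (309,160), the beaker at (444,188), the vial at (447,240) and the crucible at (180,247). The scene view agrees with this.

```bash
cat > h.py <<'E'
from station import manip
import cv2,numpy as np
np.set_printoptions(precision=4,suppress=True)
def w(m,uv,z):
    T=m["cam_to_world"];d=T[:3,:3]@np.linalg.inv(m["mtx"])@[uv[0],uv[1],1];o=T[:3,3]
    return o+d*(z-o[2])/d[2]
def orange(im):
    h=cv2.cvtColor(im,cv2.COLOR_RGB2HSV)
    return cv2.inRange(h,(8,170,150),(22,255,255))
E
python3 - <<'E'
from h import *
im=cv2.imread("pics/top0.png")[:,:,::-1].copy();m=manip.camera_model("top")
k=orange(im);k[:,:360]=0;k[:,410:]=0;k[:180]=0;k[220:]=0
p=cv2.findNonZero(k);r=cv2.minAreaRect(p);print(r);print("head",w(m,r[0],.09))
b=cv2.boxPoints(r);print(np.array([w(m,q,.09) for q in b]))
# stand
g=im[180:222,360:410];cv2.imwrite("pics/c1.png",cv2.resize(np.hstack([im[180:222,360:410],im[210:260,262:312][:42]])[:,:,::-1],None,fx=8,fy=8,interpolation=2))
for uv,z in(((287,235),.07),((309,160),.08),((444,188),.1),((447,240),.04)):print(w(m,uv,z))
E
```

```text
((386.0384826660156, 197.6923065185547), (11.65926456451416, 11.535229682922363), 60.2551155090332)
head [ 0.5788 -0.2041  0.09  ]
[[ 0.5847 -0.1825  0.09  ]
 [ 0.6008 -0.2102  0.09  ]
 [ 0.5728 -0.2258  0.09  ]
 [ 0.5568 -0.1981  0.09  ]]
[0.4746 0.0685 0.07  ]
[0.6847 0.0092 0.08  ]
[ 0.6054 -0.3607  0.1   ]
[ 0.4643 -0.3845  0.04  ]
```

View pics/c1.png

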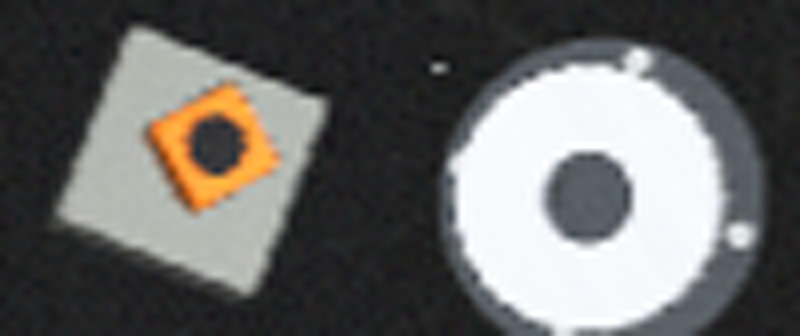

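Call:
drive_tool(
  increments=[
    [0,2.2,-1,0.1,0,0,-0.14],
    [0,4.5,-2,0.3,0,0,-0.28],
    [0,6.7,-3.1,0.4,0,0,-0.42],
    [0,9,-4.1,0.6,0,0,-0.56],
    [0,11.2,-5.1,0.7,0,0,-0.7],
    [0,13.5,-6.2,0.9,0,0,-0.84],
    [0,15.7,-7.2,1,0,0,-0.98],
    [0,18,-8.2,1.2,0,0,-1.12],
    [0,20.2,-9.3,1.3,0,0,-1.26],
    [0,22.5,-10.3,1.5,0,0,-1.4],
    [0,24.7,-11.3,1.6,0,0,-1.54],
    [0,26.9,-12.4,1.8,0,0,-1.68],
    [0,29.2,-13.4,1.9,0,0,-1.82],
    [0,31.4,-14.4,2.1,0,0,-1.96],
    [0,33.7,-15.4,2.2,0,0,-2.1],
    [0,35.9,-16.5,2.4,0,0,-2.24],
    [0,38.2,-17.5,2.5,0,0,-2.38],
    [0,40.4,-18.5,2.7,0,0,-2.52],
    [0,42.7,-19.6,2.9,0,0,-2.66],
    [0,44.9,-20.6,3,0,0,-2.8],
  ],
)

```text
t: 2.1
tcp_pos: [0.5792, -0.2036, 0.2006]
tool_rot: [-0.038, 0.999, 0.0, -0.001]
force: [-0.8, 0.9, 0.1]
finger_gap: 1.002
```

Call:
drive_tool(
  increments=[
    [0,0,0,0,0,0,-0.14],
    [0,0,0,0,0,0,-0.28],
    [0,0,0,0,0,0,-0.42],
    [0,0,0,0,0,0,-0.45],
    [0,0,0,0,0,0,-0.45],
    [0,0,0,0,0,0,-0.45],
  ],
)

```text
t: 2.7
tcp_pos: [0.5788, -0.2047, 0.201]
tool_rot: [-0.256, 0.967, 0.0, -0.0]
force: [0.3, 0.7, 0.8]
finger_gap: 1.0
```

```bash
cat > look.py <<'E'
from h import *
import sys
s=manip.sense();m=manip.camera_model("wrist");im=manip.snapshot("wrist")
cv2.imwrite(f"pics/{sys.argv[1]}.png",im[:,:,::-1])
from scipy.spatial.transform import Rotation as R
M=R.from_quat(s["tool_rot"]).as_matrix()
print(s["t"],s["tcp_pos"],"yaw",np.degrees(np.arctan2(M[1,0],M[0,0])),"q",s["q"],"F",s["force"],s["ft_torque"],s["finger_gap"]);print(m)
k=orange(im);cs=max(cv2.findContours(k,0,2)[0],key=cv2.contourArea,default=None)
if cs is not None:
    r=cv2.minAreaRect(cs);b=cv2.boxPoints(r);print(r);W=np.array([w(m,q,.09) for q in b]);print(W,W.mean(0))
E
python3 look.py w1
```

```text
2.7 [ 0.5788 -0.2047  0.201 ] yaw -150.2966166676206 q [-0.5217  0.5473  1.4918  0.      1.1032 -2.611 ] F [0.3419 0.7438 0.7522] [-0.0288  0.0136  0.0163] 1.0002388385917622
{'mtx': array([[346.4542,   0.    , 318.4332],
       [  0.    , 346.4542, 199.1876],
       [  0.    ,   0.    ,   1.    ]]), 'cam_to_world': array([[-0.4955,  0.8371,  0.2319,  0.5193],
       [ 0.8686,  0.4768,  0.135 , -0.2388],
       [ 0.0025,  0.2684, -0.9633,  0.3433],
       [ 0.    ,  0.    ,  0.    ,  1.    ]])}
((317.0, 191.5), (45.0, 42.0), 90.0)
[[ 0.5683 -0.2292  0.09  ]
 [ 0.5529 -0.2022  0.09  ]
 [ 0.5831 -0.1844  0.09  ]
 [ 0.5991 -0.2124  0.09  ]] [ 0.5759 -0.207   0.09  ]
```

View pics/w1.png

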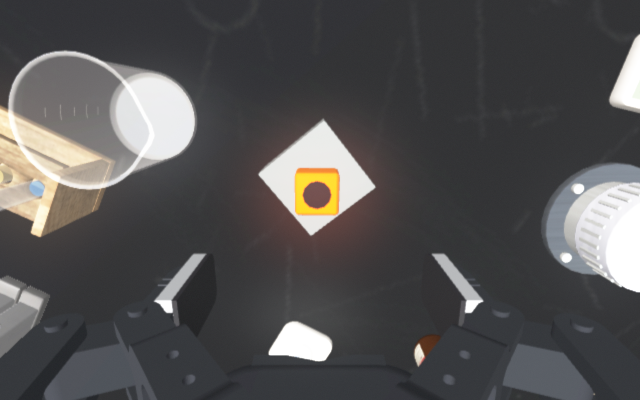

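The wrist view shows the key head square to the jaws at about (317,193), with the beaker and vessel clear of the path. I'll descend and grip.

Call:
drive_tool(
  increments=[
    [0,0.2,0,2.5,0,0,0],
    [0,0.2,0,5,0,0,0],
    [0,0.2,0,7.5,0,0,0],
    [0,0.2,0,10,0,0,0],
    [0,0.2,0,12,0,0,0],
    [0,0.2,0,13.5,0,0,0],
    [0,0.2,0,14.5,0,0,0],
    [0,0.2,0,14.5,0,0,0],
    [255,0.2,0,14.5,0,0,0],
    [255,0.2,0,14.5,0,0,0],
    [255,0.2,0,14.5,0,0,0],
    [255,0.2,0,14.5,0,0,0],
    [255,0.2,0,14.5,0,0,0],
    [255,0.2,0,14.5,0,0,0],
    [255,0.2,0,14.5,0,0,0],
    [255,0.2,0,14.5,0,0,0],
  ],
  force=40,
)

```text
t: 4.35
tcp_pos: [0.5778, -0.2061, 0.0573]
tool_rot: [-0.257, 0.966, -0.001, 0.001]
force: [-0.8, -0.5, 6.3]
finger_gap: 0.393
```

Call:
drive_tool(
  increments=[
    [255,0,0,-1,0,0,0],
    [255,0,0,-3,0,0,0],
    [255,0,0,-6,0,0,0],
    [255,0,0,-9,0,0,0],
    [255,0,0,-11,0,0,0],
    [255,0,0,-12.3,0,0,0],
    [255,0,0,-12.3,0,0,0],
  ],
)

```text
t: 5.05
tcp_pos: [0.5781, -0.2062, 0.1812]
tool_rot: [-0.257, 0.966, -0.001, 0.001]
force: [0.2, -0.1, -2.3]
finger_gap: 0.393
```

Call:
drive_tool(
  increments=[
    [255,-0.3,1,0,0,0,0],
    [255,-0.9,3,0,0,0,0],
    [255,-1.8,6,0,0,0,0],
    [255,-2.7,9,0,0,0,0],
    [255,-3.5,12,0,0,0,0],
    [255,-4.4,15,0,0,0,0],
    [255,-5.3,18,0,0,0,0],
    [255,-6.2,21,0,0,0,0],
    [255,-7.1,24,0,0,0,0],
    [255,-7.9,27,0,0,0,0],
    [255,-8.3,28.3,0,0,0,0],
    [255,-8.6,29,0,0,0,0],
    [255,-8.6,29,0,0,0,0],
    [255,-8.6,29,0,0,0,0],
  ],
)

```text
t: 6.45
tcp_pos: [0.5084, 0.0881, 0.1791]
tool_rot: [-0.257, 0.967, -0.0, 0.0]
force: [0.4, -0.6, -2.2]
finger_gap: 0.392
```

```bash
python3 look.py w2
```

```text
6.45 [0.5084 0.0881 0.1791] yaw -150.26643741717214 q [-0.045   0.456   1.7582 -0.0006  0.9272 -2.1344] F [ 0.3555 -0.5664 -2.2011] [ 0.0032  0.0098 -0.0086] 0.39218915887253497
{'mtx': array([[346.4542,   0.    , 318.4332],
       [  0.    , 346.4542, 199.1876],
       [  0.    ,   0.    ,   1.    ]]), 'cam_to_world': array([[-0.496 ,  0.8366,  0.2326,  0.4488],
       [ 0.8683,  0.4774,  0.1344,  0.0541],
       [ 0.0013,  0.2686, -0.9632,  0.3215],
       [ 0.    ,  0.    ,  0.    ,  1.    ]])}
((318.0, 286.5), (101.0, 94.0), 90.0)
[[0.5452 0.0705 0.09  ]
 [0.5119 0.1288 0.09  ]
 [0.5837 0.1733 0.09  ]
 [0.62   0.1096 0.09  ]] [0.5652 0.1205 0.09  ]
```

View pics/w2.png

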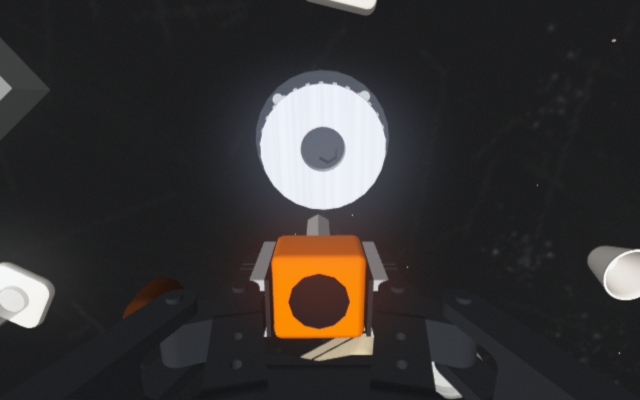

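The wrist view shows the key held upright with its tip at about (318,215). The well is at about (323,149), with a darker socket mark near (329,157). I'll enlarge it and compute positions.

Run:
```python
from h import *
im=cv2.imread("pics/w2.png");m=manip.camera_model("wrist")
c=cv2.resize(im[120:180,290:360].astype(np.float32),None,fx=8,fy=8,interpolation=cv2.INTER_CUBIC)
c=np.clip((c-50)*3,0,255);cv2.imwrite("pics/c2.png",c)
g=im[:,:,1].copy()
wl=((g<150)*255).astype(np.uint8);wl[:120]=0;wl[180:]=0;wl[:,:290]=0;wl[:,360:]=0
cs=cv2.findContours(wl,0,1)[0]
for q in cs:
    if cv2.contourArea(q)>300: e=cv2.fitEllipse(q);print("well",e,w(m,e[0],.07))
lid=((g>185)*255).astype(np.uint8);lid[215:]=0;lid[:60]=0;lid[:,:220]=0;lid[:,420:]=0
q=max(cv2.findContours(lid,0,1)[0],key=cv2.contourArea);e=cv2.fitEllipse(cv2.convexHull(q));print("lid",e,w(m,e[0],.07))
for uv in((329,157),(327,156)):print(w(m,uv,.06))
print("tip",w(m,(318,217),.1281))
T=np.linalg.inv(m["cam_to_world"]);
for p in([.5084,.0881,.1281],):
    x=m["mtx"]@(T[:3,:3]@p+T[:3,3]);print(x/x[2])
```

```text
well ((322.0317687988281, 148.04095458984375), (40.99903106689453, 43.17406463623047), 56.51998519897461) [0.475  0.0721 0.07  ]
lid ((322.7221984863281, 143.47705078125), (126.98467254638672, 130.46351623535156), 10.450434684753418) [0.4719 0.0709 0.07  ]
[0.4793 0.0808 0.06  ]
[0.4794 0.0791 0.06  ]
tip [0.5052 0.0859 0.1281]
[318.5282 223.1466   1.    ][ WARN:0@0.076] global loadsave.cpp:1063 imwrite_ Unsupported depth image for selected encoder is fallbacked to CV_8U.
```

View pics/c2.png

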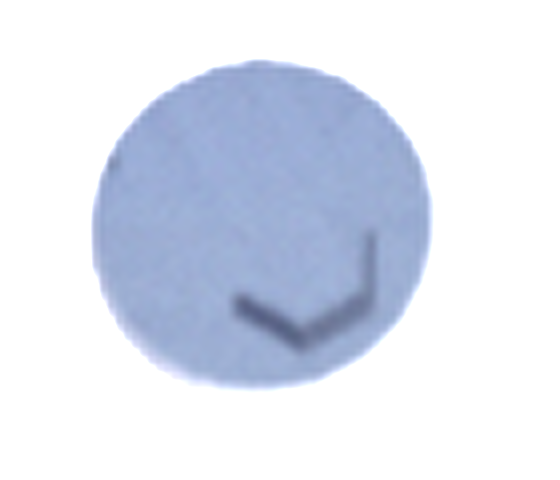

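The crop shows three edges of the hex socket: a vertex at image bottom and a vertical flat on the right. The socket centre is about (328,154) in the full picture, giving roughly (0.478, 0.079), about 7 mm off the well axis, which fits the given range. I'll go above it and lower gently.

Call:
drive_tool(
  increments=[
    [255,0.8,0.2,0,0,0,0],
    [255,1.8,0.4,0,0,0,0],
    [255,2.7,0.6,0,0,0,0],
    [255,3.1,0.7,0,0,0,0],
    [255,3.1,0.7,1,0,0,0],
    [255,3.1,0.7,2.5,0,0,0],
    [255,3.1,0.7,4,0,0,0],
    [255,3.1,0.7,5,0,0,0],
    [255,3.1,0.7,5.4,0,0,0],
    [255,3.1,0.7,5.4,0,0,0],
  ],
)

```text
t: 7.5
tcp_pos: [0.4775, 0.0794, 0.1246]
tool_rot: [-0.257, 0.966, 0.0, -0.001]
force: [-0.1, 1.6, -1.7]
finger_gap: 0.397
```

Call:
drive_tool(
  increments=[
    [255,0,0,0.2,0,0,0],
    [255,0,0,0.4,0,0,0],
    [255,0,0,0.6,0,0,0],
    [255,0,0,0.8,0,0,0],
    [255,0,0,1,0,0,0],
    [255,0,0,1.2,0,0,0],
    [255,0,0,1.3,0,0,0],
    [255,0,0,1.3,0,0,0],
  ],
)

```text
t: 8.3
tcp_pos: [0.4775, 0.0794, 0.1121]
tool_rot: [-0.257, 0.966, 0.0, -0.0]
force: [0.1, 0.1, -1.2]
finger_gap: 0.385
```

Still free, with the tip near the floor level. Continuing in small steps.

Call:
drive_tool(
  increments=[
    [255,0,0,0.05,0,0,0],
    [255,0,0,0.1,0,0,0],
    [255,0,0,0.15,0,0,0],
    [255,0,0,0.2,0,0,0],
    [255,0,0,0.2,0,0,0],
  ],
)

```text
t: 8.8
tcp_pos: [0.4776, 0.0794, 0.1103]
tool_rot: [-0.257, 0.966, 0.0, -0.0]
force: [-0.2, 0.5, -1.2]
finger_gap: 0.391
```

Call:
drive_tool(
  increments=[
    [255,0,0,0.05,0,0,0],
    [255,0,0,0.1,0,0,0],
    [255,0,0,0.15,0,0,0],
    [255,0,0,0.2,0,0,0],
    [255,0,0,0.2,0,0,0],
  ],
)

```text
t: 9.3
tcp_pos: [0.4776, 0.0793, 0.1082]
tool_rot: [-0.257, 0.966, 0.0, -0.0]
force: [0.1, -0.5, -2.2]
finger_gap: 0.388
```

Call:
drive_tool(
  increments=[
    [255,0,0,0.05,0,0,0],
    [255,0,0,0.1,0,0,0],
    [255,0,0,0.15,0,0,0],
    [255,0,0,0.2,0,0,0],
    [255,0,0,0.2,0,0,0],
  ],
)

```text
t: 9.8
tcp_pos: [0.4776, 0.0794, 0.1062]
tool_rot: [-0.257, 0.966, 0.0, -0.0]
force: [-0.4, 0.3, -1.7]
finger_gap: 0.395
```

Call:
drive_tool(
  increments=[
    [255,0,0,0.05,0,0,0],
    [255,0,0,0.1,0,0,0],
    [255,0,0,0.15,0,0,0],
    [255,0,0,0.2,0,0,0],
    [255,0,0,0.2,0,0,0],
  ],
)

```text
t: 10.3
tcp_pos: [0.4776, 0.0794, 0.1042]
tool_rot: [-0.257, 0.966, 0.0, -0.0]
force: [0.1, -0.2, -0.5]
finger_gap: 0.394
```

Call:
drive_tool(
  increments=[
    [255,0,0,0.05,0,0,0],
    [255,0,0,0.1,0,0,0],
    [255,0,0,0.15,0,0,0],
    [255,0,0,0.15,0,0,0],
  ],
)

```text
t: 10.7
tcp_pos: [0.4776, 0.0794, 0.1027]
tool_rot: [-0.257, 0.966, 0.0, -0.0]
force: [-0.9, -0.6, -1.0]
finger_gap: 0.393
```

```bash
cat > s.py <<'E'
from h import *
s=manip.sense();print(s["t"],s["tcp_pos"],s["q"],s["force"],s["ft_torque"])
E
python3 s.py
```

```text
10.7 [0.4776 0.0794 0.1027] [-0.0666  0.5547  1.8962  0.      0.6909 -2.1567] [-0.9217 -0.5562 -1.0107] [-0.0047  0.0087  0.0315]
```

Call:
drive_tool(
  increments=[
    [255,0,0,0.05,0,0,0],
    [255,0,0,0.1,0,0,0],
    [255,0,0,0.15,0,0,0],
    [255,0,0,0.2,0,0,0],
    [255,0,0,0.2,0,0,0],
  ],
)

```text
t: 11.2
tcp_pos: [0.4776, 0.0794, 0.1007]
tool_rot: [-0.257, 0.966, 0.0, -0.0]
force: [-0.2, 0.4, -0.6]
finger_gap: 0.394
```

Call:
drive_tool(
  increments=[
    [255,0,0,0,0,0,0],
    [255,0,0,0,0,0,0],
  ],
)

```text
t: 11.4
tcp_pos: [0.4777, 0.0794, 0.1008]
tool_rot: [-0.257, 0.966, 0.0, 0.0]
force: [0.0, 0.2, -1.5]
finger_gap: 0.393
```

Call:
drive_tool(
  increments=[
    [255,0,0,0.05,0,0,0],
    [255,0,0,0.1,0,0,0],
    [255,0,0,0.15,0,0,0],
    [255,0,0,0.2,0,0,0],
    [255,0,0,0.25,0,0,0],
    [255,0,0,0.25,0,0,0],
  ],
)

```text
t: 12.0
tcp_pos: [0.4776, 0.0794, 0.0982]
tool_rot: [-0.257, 0.966, 0.0, -0.0]
force: [0.0, -0.1, -2.3]
finger_gap: 0.39
```

Call:
drive_tool(
  increments=[
    [255,0,0,0.05,0,0,0],
    [255,0,0,0.1,0,0,0],
    [255,0,0,0.15,0,0,0],
    [255,0,0,0.2,0,0,0],
    [255,0,0,0.2,0,0,0],
  ],
)

```text
t: 12.5
tcp_pos: [0.4776, 0.0794, 0.0962]
tool_rot: [-0.257, 0.966, 0.0, -0.0]
force: [-0.9, 0.6, -1.0]
finger_gap: 0.389
```

Call:
drive_tool(
  increments=[
    [255,0,0,0.05,0,0,0],
    [255,0,0,0.1,0,0,0],
    [255,0,0,0.15,0,0,0],
    [255,0,0,0.15,0,0,0],
  ],
)

```text
t: 12.9
tcp_pos: [0.4777, 0.0794, 0.0949]
tool_rot: [-0.257, 0.966, -0.0, 0.0]
force: [-0.0, -0.4, 0.5]
finger_gap: 0.391
```

Call:
drive_tool(
  increments=[
    [255,0,0,0.05,0,0,0],
    [255,0,0,0.1,0,0,0],
    [255,0,0,0.15,0,0,0],
    [255,0,0,0.15,0,0,0],
  ],
)

```text
t: 13.3
tcp_pos: [0.4777, 0.0794, 0.0934]
tool_rot: [-0.257, 0.966, -0.0, 0.0]
force: [-0.7, -0.0, 2.5]
finger_gap: 0.389
```

Contact comes at TCP 0.0934–0.095, which matches the expected seated height of 0.095, so the flats agreed straight away. I'll ease the load, lower the grip force, and start turning clockwise while watching the forces.

Call:
drive_tool(
  increments=[
    [255,0,0,-0.1,0,0,0],
    [255,0,0,-0.1,0,0,0],
    [255,0,0,-0.1,0,0,0.05],
    [255,0,0,-0.1,0,0,0.1],
    [255,0,0,-0.1,0,0,0.15],
    [255,0,0,-0.1,0,0,0.2],
    [255,0,0,-0.1,0,0,0.25],
    [255,0,0,-0.1,0,0,0.3],
    [255,0,0,-0.1,0,0,0.3],
  ],
  force=25,
)

```text
t: 14.2
tcp_pos: [0.4777, 0.0792, 0.0943]
tool_rot: [-0.11, 0.994, -0.0, 0.0]
force: [0.2, 0.2, 0.4]
finger_gap: 0.393
```

```bash
python3 s.py
```

```text
14.2 [0.4777 0.0792 0.0943] [-0.0668  0.5708  1.9013 -0.0004  0.6693 -1.8569] [0.1794 0.2329 0.3819] [-0.1286  0.032   0.0066]
```

Call:
drive_tool(
  increments=[
    [255,0,0,0,0,0,0.05],
    [255,0,0,0,0,0,0.1],
    [255,0,0,0,0,0,0.15],
    [255,0,0,0,0,0,0.2],
    [255,0,0,0,0,0,0.25],
    [255,0,0,0,0,0,0.3],
    [255,0,0,0,0,0,0.35],
    [255,0,0,0,0,0,0.4],
    [255,0,0,0,0,0,0.4],
  ],
)

```text
t: 15.1
tcp_pos: [0.4778, 0.0794, 0.0944]
tool_rot: [0.09, 0.996, 0.0, 0.0]
force: [1.0, 0.8, 0.9]
finger_gap: 0.388
```

```bash
python3 s.py
```

```text
15.1 [0.4778 0.0794 0.0944] [-0.0666  0.5708  1.9012  0.0001  0.6692 -1.4578] [0.9739 0.831  0.8834] [0.0272 0.0065 0.0292]
```

Lateral forces are small and the torque is about 0.03–0.05 N m, as expected. Continuing.

Call:
drive_tool(
  increments=[
    [255,0,0,0,0,0,0.05],
    [255,0,0,0,0,0,0.1],
    [255,0,0,0,0,0,0.15],
    [255,0,0,0,0,0,0.2],
    [255,0,0,0,0,0,0.25],
    [255,0,0,0,0,0,0.3],
    [255,0,0,0,0,0,0.35],
    [255,0,0,0,0,0,0.4],
    [255,0,0,0,0,0,0.4],
  ],
)

```text
t: 16.0
tcp_pos: [0.478, 0.0795, 0.0944]
tool_rot: [0.286, 0.958, 0.0, 0.0]
force: [1.0, 0.5, 1.4]
finger_gap: 0.389
```

```bash
python3 s.py
```

```text
16.0 [0.478  0.0795 0.0944] [-0.0665  0.5708  1.901   0.0005  0.669  -1.0583] [1.0098 0.4912 1.3539] [ 0.1832 -0.0978  0.0081]
```

Call:
drive_tool(
  increments=[
    [255,0,0,0,0,0,0.05],
    [255,0,0,0,0,0,0.1],
    [255,0,0,0,0,0,0.15],
    [255,0,0,0,0,0,0.2],
    [255,0,0,0,0,0,0.25],
    [255,0,0,0,0,0,0.3],
    [255,0,0,0,0,0,0.35],
    [255,0,0,0,0,0,0.4],
    [255,0,0,0,0,0,0.4],
  ],
)

```text
t: 16.9
tcp_pos: [0.4783, 0.0795, 0.0944]
tool_rot: [0.47, 0.883, 0.0, 0.001]
force: [0.7, 1.3, 1.3]
finger_gap: 0.394
```

```bash
python3 s.py
```

```text
16.9 [0.4783 0.0795 0.0944] [-0.0665  0.5707  1.9007  0.0005  0.6687 -0.6587] [0.7203 1.3037 1.2552] [ 0.2454 -0.2179  0.0189]
```

The side moment is growing (about 0.33 N m), so the key is a little off in the grip. I'll let go, let it settle and regrip.

Call:
drive_tool(
  increments=[
    [110,0,0,0,0,0,0],
    [110,0,0,0,0,0,0],
    [110,0,0,0,0,0,0],
    [110,0,0,0,0,0,0],
    [110,0,0,0,0,0,0],
    [110,0,0,0,0,0,0],
  ],
)

```text
t: 17.5
tcp_pos: [0.4776, 0.0793, 0.0943]
tool_rot: [0.471, 0.882, -0.0, -0.0]
force: [0.3, -0.4, -0.4]
finger_gap: 0.573
```

```bash
python3 s.py; python3 look.py w3 | tail -5
```

```text
17.5 [0.4776 0.0793 0.0943] [-0.0667  0.5708  1.9014  0.      0.6694 -0.6568] [ 0.3235 -0.372  -0.3854] [-0.0042  0.0092  0.0087]
((319.9999694824219, 298.9999694824219), (91.99998474121094, 81.99998474121094), -0.0)
[[0.4839 0.0295 0.09  ]
 [0.4605 0.0671 0.09  ]
 [0.4957 0.0907 0.09  ]
 [0.5217 0.0548 0.09  ]] [0.4905 0.0605 0.09  ]
```

View pics/w3.png

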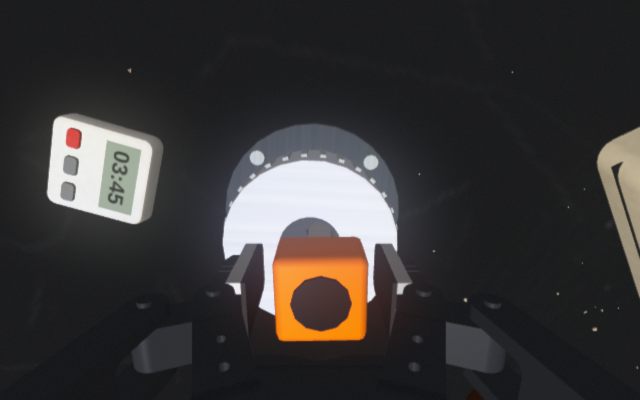

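The key stands upright between the open jaws, with the hole in its head at about (321,304). Next I work out its offset from the tool axis.

Run:
```python
from h import *
from scipy.spatial.transform import Rotation as R
im=cv2.imread("pics/w3.png");m=manip.camera_model("wrist");s=manip.sense();M=R.from_quat(s["tool_rot"]).as_matrix()
k=orange(im[:,:,::-1].copy());cs,_=cv2.findContours(255-k,1,1)[0],0
for q in cs:
    if 800<cv2.contourArea(q)<6000:
        e=cv2.fitEllipse(q);print(e)
        for z in(.124,.128):print(z,(M.T@(w(m,e[0],z)-s["tcp_pos"]))*1000,w(m,e[0],z))
```

```text
((320.4615173339844, 303.2599792480469), (53.030860900878906, 59.28459548950195), 89.4099349975586)
0.124 [ -2.9076   0.224  -29.7109] [0.4794 0.077  0.124 ]
0.128 [ -0.3871   0.1979 -33.7108] [0.478  0.0791 0.128 ]
```

Call:
drive_tool(
  increments=[
    [255,0,0,0,0,0,0],
    [255,0,0,0,0,0,0],
    [255,0,0,0,0,0,0],
    [255,0,0,0,0,0,0],
    [255,0,0,0,0,0,0],
    [255,0,0,0,0,0,0],
  ],
)

```text
t: 18.15
tcp_pos: [0.4777, 0.0794, 0.0943]
tool_rot: [0.471, 0.882, 0.0, 0.0]
force: [0.2, 0.1, 0.4]
finger_gap: 0.395
```

```bash
python3 s.py
```

```text
18.15 [0.4777 0.0794 0.0943] [-0.0667  0.5708  1.9013  0.0001  0.6693 -0.6566] [0.2105 0.0941 0.4486] [ 0.0974 -0.0064  0.0088]
```

Call:
drive_tool(
  increments=[
    [255,0,0,0,0,0,0.05],
    [255,0,0,0,0,0,0.1],
    [255,0,0,0,0,0,0.15],
    [255,0,0,0,0,0,0.2],
    [255,0,0,0,0,0,0.25],
    [255,0,0,0,0,0,0.3],
    [255,0,0,0,0,0,0.3],
  ],
)

```text
t: 18.85
tcp_pos: [0.4779, 0.0794, 0.0944]
tool_rot: [0.598, 0.802, 0.0, 0.0]
force: [0.3, 0.7, 0.8]
finger_gap: 0.393
```

```bash
python3 s.py
```

```text
18.85 [0.4779 0.0794 0.0944] [-0.0666  0.5708  1.9011  0.0003  0.6691 -0.3568] [0.3212 0.7446 0.8391] [ 0.1962 -0.0907  0.034 ]
```

Call:
drive_tool(
  increments=[
    [255,0,0,0,0,0,0.04],
    [255,0,0,0,0,0,0.08],
    [255,0,0,0,0,0,0.12],
    [255,0,0,0,0,0,0.12],
  ],
)

```text
t: 19.25
tcp_pos: [0.478, 0.0795, 0.0944]
tool_rot: [0.644, 0.765, 0.0, 0.0]
force: [1.2, 1.5, -0.2]
finger_gap: 0.391
```

```bash
python3 s.py
```

```text
19.25 [0.478  0.0795 0.0944] [-0.0665  0.5707  1.901   0.0003  0.6691 -0.2377] [ 1.2061  1.5288 -0.2025] [ 0.2083 -0.1272  0.0385]
```

Call:
drive_tool(
  increments=[
    [255,0,0,0,0,0,0.04],
    [255,0,0,0,0,0,0.08],
    [255,0,0,0,0,0,0.1],
    [255,0,0,0,0,0,0.1],
  ],
)

```text
t: 19.65
tcp_pos: [0.478, 0.0794, 0.0944]
tool_rot: [0.682, 0.732, 0.0, 0.0]
force: [1.3, -0.0, 0.4]
finger_gap: 0.393
```

```bash
python3 s.py
```

```text
19.65 [0.478  0.0794 0.0944] [-0.0666  0.5707  1.9011  0.0003  0.669  -0.1378] [ 1.3171 -0.0042  0.4334] [ 0.3171 -0.2316  0.0218]
```

Call:
drive_tool(
  increments=[
    [110,0,0,0,0,0,0],
    [110,0,0,0,0,0,0],
    [110,0,0,0,0,0,0],
    [110,0,0.03,0,0,0,0],
    [255,0,0.03,0,0,0,0],
    [255,0,0.03,0,0,0,0],
    [255,0,0.03,0,0,0,0],
    [255,0,0.03,0,0,0,0],
    [255,0,0.03,0,0,0,0],
    [255,0,0.03,0,0,0,0],
  ],
)

```text
t: 20.65
tcp_pos: [0.478, 0.0793, 0.0943]
tool_rot: [0.682, 0.731, 0.0, 0.0]
force: [-0.2, -0.2, 0.6]
finger_gap: 0.392
```

```bash
python3 s.py
```

```text
20.65 [0.478  0.0793 0.0943] [-0.0666  0.571   1.9006 -0.      0.6698 -0.1366] [-0.1736 -0.187   0.5932] [ 0.0165 -0.1014  0.0384]
```

Call:
drive_tool(
  increments=[
    [255,0,0,0,0,0,0.04],
    [255,0,0,0,0,0,0.08],
    [255,0,0,0,0,0,0.08],
  ],
)

```text
t: 20.95
tcp_pos: [0.4781, 0.0794, 0.0944]
tool_rot: [0.711, 0.704, 0.0, 0.0]
force: [0.0, -0.6, 0.8]
finger_gap: 0.391
```

```bash
python3 s.py
```

```text
20.95 [0.4781 0.0794 0.0944] [-0.0666  0.571   1.9005 -0.      0.6698 -0.0567] [ 0.0034 -0.5623  0.7862] [ 0.0316 -0.1045  0.0092]
```

Call:
drive_tool(
  increments=[
    [255,0,0,0,0,0,0.04],
    [255,0,0,0,0,0,0.08],
    [255,0,0,0,0,0,0.08],
  ],
)

```text
t: 21.25
tcp_pos: [0.4781, 0.0794, 0.0943]
tool_rot: [0.738, 0.675, 0.0, 0.0]
force: [-0.0, 0.2, 1.9]
finger_gap: 0.393
```

```bash
python3 s.py
```

```text
21.25 [0.4781 0.0794 0.0943] [-0.0666  0.571   1.9005  0.      0.6698  0.0226] [-0.0425  0.1915  1.8856] [ 0.0036 -0.0918  0.0704]
```

Call:
drive_tool(
  increments=[
    [255,0,0,0,0,0,0.04],
    [255,0,0,0,0,0,0.08],
    [255,0,0,0,0,0,0.08],
  ],
)

```text
t: 21.55
tcp_pos: [0.4781, 0.0794, 0.0944]
tool_rot: [0.764, 0.645, 0.0, 0.0]
force: [0.4, -0.7, 0.1]
finger_gap: 0.396
```

```bash
python3 s.py
```

```text
21.55 [0.4781 0.0794 0.0944] [-0.0666  0.571   1.9005  0.      0.6697  0.1021] [ 0.4348 -0.6508  0.1146] [ 0.0008 -0.1243  0.0524]
```

Call:
drive_tool(
  increments=[
    [255,0,0,0,0,0,0.03],
    [255,0,0,0,0,0,0.06],
    [255,0,0,0,0,0,0.06],
  ],
)

```text
t: 21.85
tcp_pos: [0.4781, 0.0794, 0.0943]
tool_rot: [0.783, 0.622, 0.0, 0.0]
force: [0.8, -0.6, -0.0]
finger_gap: 0.397
```

```bash
python3 s.py
```

```text
21.85 [0.4781 0.0794 0.0943] [-0.0666  0.571   1.9005  0.      0.6697  0.1628] [ 0.7882 -0.607  -0.0404] [ 0.0308 -0.1719  0.0292]
```

Call:
drive_tool(
  increments=[
    [255,0,0,0,0,0,0.03],
    [255,0,0,0,0,0,0.06],
    [255,0,0,0,0,0,0.06],
  ],
)

```text
t: 22.15
tcp_pos: [0.4781, 0.0794, 0.0944]
tool_rot: [0.802, 0.598, 0.0, 0.0]
force: [0.6, 0.5, 0.5]
finger_gap: 0.393
```

```bash
python3 s.py
```

```text
22.15 [0.4781 0.0794 0.0944] [-0.0666  0.571   1.9004  0.      0.6697  0.2225] [0.6198 0.4701 0.488 ] [ 0.0361 -0.1523  0.0042]
```

Call:
drive_tool(
  increments=[
    [255,0,0,0,0,0,0.03],
    [255,0,0,0,0,0,0.05],
    [255,0,0,0,0,0,0.05],
  ],
)

```text
t: 22.45
tcp_pos: [0.4782, 0.0794, 0.0944]
tool_rot: [0.816, 0.578, 0.0, 0.0]
force: [0.7, -0.1, 0.3]
finger_gap: 0.394
```

```bash
python3 s.py
```

```text
22.45 [0.4782 0.0794 0.0944] [-0.0666  0.571   1.9004  0.0001  0.6697  0.2728] [ 0.7457 -0.1149  0.3162] [ 0.0276 -0.2024  0.0563]
```

Call:
drive_tool(
  increments=[
    [255,0,0,0,0,0,0.03],
    [255,0,0,0,0,0,0.05],
    [255,0,0,0,0,0,0.05],
  ],
)

```text
t: 22.75
tcp_pos: [0.4782, 0.0794, 0.0944]
tool_rot: [0.831, 0.557, 0.0, 0.0]
force: [1.3, 0.7, -0.2]
finger_gap: 0.394
```

```bash
python3 s.py
```

```text
22.75 [0.4782 0.0794 0.0944] [-0.0666  0.571   1.9004  0.      0.6697  0.323 ] [ 1.2631  0.6728 -0.2081] [ 0.0121 -0.3156  0.0628]
```

Call:
drive_tool(
  increments=[
    [110,0,0,0,0,0,0],
    [110,0,0,0,0,0,0],
    [110,0,0,0,0,0,0],
    [110,0.01,0.02,0,0,0,0],
    [255,0.01,0.02,0,0,0,0],
    [255,0.01,0.02,0,0,0,0],
    [255,0.01,0.02,0,0,0,0],
    [255,0.01,0.02,0,0,0,0],
    [255,0.01,0.02,0,0,0,0],
    [255,0.01,0.02,0,0,0,0],
  ],
)

```text
t: 23.75
tcp_pos: [0.4782, 0.0794, 0.0943]
tool_rot: [0.831, 0.557, 0.0, 0.0]
force: [1.2, -1.0, 0.8]
finger_gap: 0.397
```

```bash
python3 s.py
```

```text
23.75 [0.4782 0.0794 0.0943] [-0.0666  0.5712  1.9    -0.      0.6702  0.3235] [ 1.2373 -0.9892  0.7574] [-0.0313 -0.069   0.0369]
```

Call:
drive_tool(
  increments=[
    [255,0,0,0,0,0,0.03],
    [255,0,0,0,0,0,0.05],
    [255,0,0,0,0,0,0.05],
  ],
)

```text
t: 24.05
tcp_pos: [0.4782, 0.0794, 0.0943]
tool_rot: [0.844, 0.536, 0.0, 0.0]
force: [1.0, -0.0, 1.4]
finger_gap: 0.395
```

```bash
python3 s.py
```

```text
24.05 [0.4782 0.0794 0.0943] [-0.0665  0.5712  1.9    -0.0001  0.6702  0.3734] [ 0.9982 -0.0189  1.365 ] [-0.1161 -0.084   0.1071]
```

Call:
drive_tool(
  increments=[
    [255,0,0,0,0,0,0.02],
    [255,0,0,0,0,0,0.03],
    [255,0,0,0,0,0,0.03],
  ],
)

```text
t: 24.35
tcp_pos: [0.4782, 0.0794, 0.0943]
tool_rot: [0.852, 0.523, 0.0, 0.0]
force: [0.5, 0.1, 1.0]
finger_gap: 0.399
```

```bash
python3 s.py
```

```text
24.35 [0.4782 0.0794 0.0943] [-0.0665  0.5712  1.9    -0.0001  0.6702  0.4036] [0.4903 0.1133 0.9889] [-0.0527 -0.0804  0.1262]
```

Call:
drive_tool(
  increments=[
    [255,0,0,0,0,0,0.02],
    [255,0,0,0,0,0,0.03],
    [255,0,0,0,0,0,0.03],
  ],
)

```text
t: 24.65
tcp_pos: [0.4782, 0.0794, 0.0943]
tool_rot: [0.86, 0.51, 0.0, 0.0]
force: [-0.8, -1.0, 0.2]
finger_gap: 0.395
```

Run:
```python
from h import *
for i in range(4):
    s=manip.sense();print(s["q"][5],s["force"],s["ft_torque"],s["finger_gap"]);manip.snapshot("wrist")
```

```text
0.4336957603114212 [-0.7835 -0.994   0.1917] [-0.1102 -0.0398  0.149 ] 0.39469426248586265
0.43349231012490497 [ 0.3318 -1.0827 -0.1444] [-0.102  -0.1275  0.0935] 0.394568670994718
0.4334291657717728 [ 0.7368 -1.6085 -0.4867] [-0.0783 -0.1752  0.1268] 0.3915751581115037
0.433402535282738 [ 0.9401 -0.395   0.2179] [-0.0941 -0.0763  0.1009] 0.39310975044705326
```

Call:
drive_tool(
  increments=[
    [255,0,0,0,0,0,0.02],
    [255,0,0,0,0,0,0.04],
    [255,0,0,0,0,0,0.04],
  ],
)

```text
t: 25.15
tcp_pos: [0.4782, 0.0794, 0.0943]
tool_rot: [0.87, 0.493, 0.0, 0.0]
force: [0.9, -0.2, 0.6]
finger_gap: 0.399
```

Run:
```python
from h import *
for i in range(5):
    s=manip.sense();print(s["q"][5],s["force"],s["ft_torque"],s["finger_gap"]);im=manip.snapshot("wrist")
cv2.imwrite("pics/w4.png",im[150:,:,::-1])
```

```text
0.47408953819535493 [ 0.8662 -0.1788  0.6147] [-0.0728 -0.1356  0.083 ] 0.39851209623194717
0.47360804729018674 [ 1.0945 -0.1521  0.2251] [-0.1282 -0.1715  0.1066] 0.3971119493938556
0.4735074036665263 [ 1.5115 -0.7449  0.2165] [-0.1594 -0.0841  0.1563] 0.3912264522152417
0.47345287529606495 [0.4574 0.     0.4108] [-0.1008 -0.1959  0.1481] 0.3942032713735025
0.4734369547127978 [ 0.7519  0.2122 -0.7564] [-0.1313 -0.0933  0.0986] 0.3931503937203276
```

View pics/w4.png

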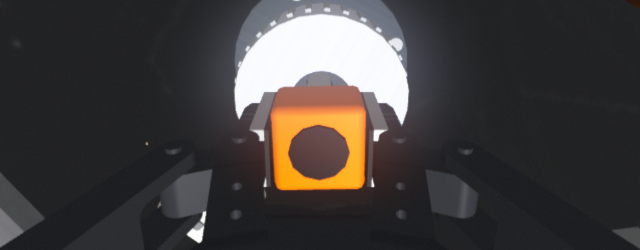

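Run:
```python
from h import *
for n,o in(("w2",0),("w3",0),("w4",150)):
    im=cv2.imread(f"pics/{n}.png")[:,:,::-1].copy();k=orange(im)
    r=[]
    for c in range(285,356,1):
        rows=np.flatnonzero(k[:,c]); 
        if len(rows): r.append((c,rows.max()+o,rows.min()+o))
    r=np.array(r);print(n,np.polyfit(r[:,0],r[:,1],1),np.polyfit(r[:,0],r[:,2],1))
```

```text
w2 [ -0.006  338.8364] [  0.0023 235.3474]
w3 [ -0.0199 345.994 ] [ -0.0323 269.0912]
w4 [ -0.0196 344.9115] [ -0.0072 261.4655]
```

Hex play works out to ±10°, so the stop could come as late as about 2.74 rad of tool turn. I'll continue in fine steps with averaged torque.

Call:
drive_tool(
  increments=[
    [255,0,0,0,0,0,0.02],
    [255,0,0,0,0,0,0.03],
    [255,0,0,0,0,0,0.03],
  ],
)

```text
t: 25.7
tcp_pos: [0.4782, 0.0794, 0.0943]
tool_rot: [0.877, 0.48, 0.0, 0.0]
force: [1.1, -0.9, 1.2]
finger_gap: 0.399
```

```bash
cat > a.py <<'E'
from h import *
F=[];
for i in range(8):
    s=manip.sense();F.append(np.r_[s["q"][5],s["force"],s["ft_torque"],s["tau"][5]]);im=manip.snapshot("wrist")
print(s["t"],s["tcp_pos"],np.mean(F,0))
k=orange(im);r=np.array([(c,np.flatnonzero(k[:,c]).min()) for c in range(285,356)]);print("edge",np.polyfit(r[:,0],r[:,1],1)[0])
E
python3 a.py
```

```text
26.05 [0.4782 0.0794 0.0943] [ 0.5035  1.0599 -0.3908  0.5369 -0.1143 -0.1883  0.1731  0.1748]
edge -0.0052313883299797605
```

Call:
drive_tool(
  increments=[
    [255,0,0,0,0,0,0.02],
    [255,0,0,0,0,0,0.02],
  ],
)

```text
t: 26.3
tcp_pos: [0.4782, 0.0794, 0.0943]
tool_rot: [0.882, 0.471, 0.0, 0.0]
force: [0.9, 0.2, 1.6]
finger_gap: 0.39
```

```bash
python3 a.py
```

```text
26.65 [0.4783 0.0794 0.0943] [ 0.5236  1.214  -0.828   0.4406 -0.1473 -0.2074  0.1579  0.1829]
edge -0.003051643192488191
```

Call:
drive_tool(
  increments=[
    [110,0,0,0,0,0,0],
    [110,0,0,0,0,0,0],
    [110,0,0,0,0,0,0],
    [110,0,0,0,0,0,0],
  ],
)

```text
t: 27.1
tcp_pos: [0.4778, 0.0795, 0.0942]
tool_rot: [0.882, 0.471, -0.0, -0.0]
force: [-1.2, 0.0, 0.2]
finger_gap: 0.566
```

```bash
python3 a.py
```

```text
27.45 [0.4782 0.0794 0.0943] [ 0.5235 -0.1255  0.0081  0.2727 -0.0026 -0.0171 -0.0007  0.0004]
edge -0.03655264922870601
```

Call:
drive_tool(
  increments=[
    [255,0,0,0,0,0,0],
    [255,0,0,0,0,0,0],
    [255,0,0,0,0,0,0],
    [255,0,0,0,0,0,0],
    [255,0,0,0,0,0,0],
  ],
)

```text
t: 28.0
tcp_pos: [0.4784, 0.0793, 0.0944]
tool_rot: [0.882, 0.471, 0.0, 0.0]
force: [0.0, 0.1, 0.5]
finger_gap: 0.4
```

```bash
python3 a.py
```

```text
28.35 [0.4783 0.0793 0.0943] [ 0.5234  0.6497 -0.5805  0.2188 -0.1078 -0.1092  0.0463  0.0418]
edge -0.01857813547954426
```

Call:
drive_tool(
  increments=[
    [255,0,0,0,0,0,0.02],
    [255,0,0,0,0,0,0.04],
    [255,0,0,0,0,0,0.04],
  ],
)

```text
t: 28.7
tcp_pos: [0.4783, 0.0793, 0.0943]
tool_rot: [0.891, 0.453, 0.0, 0.0]
force: [0.6, -0.0, 0.7]
finger_gap: 0.396
```

```bash
python3 a.py
```

```text
29.05 [0.4783 0.0793 0.0943] [ 0.5635  0.689  -0.9395  0.3968 -0.1936 -0.1711  0.1635  0.1551]
edge -0.025620389000670714
```

Torque is now about 0.16–0.18 N m, against about 0.04 while turning freely. By the images the key has turned about 2.69 rad, so even with the full play the screw is past 2.3. That is the stop, so I'll release and withdraw.

Call:
drive_tool(
  increments=[
    [110,0,0,0,0,0,0],
    [110,0,0,0,0,0,0],
    [80,0,0,0,0,0,0],
    [0,0,0,0,0,0,0],
    [0,0,0,0,0,0,0],
    [0,0,0,0,0,0,0],
    [0,0,0,0,0,0,0],
    [0,0,0,-1,0,0,0],
    [0,0,0,-2.5,0,0,0],
    [0,0,0,-4.5,0,0,0],
    [0,0,0,-7,0,0,0],
    [0,0,0,-9.5,0,0,0],
    [0,0,0,-11,0,0,0],
    [0,0,0,-11,0,0,0],
    [0,0,0,-11,0,0,0],
  ],
)

```text
t: 30.6
tcp_pos: [0.478, 0.0794, 0.2046]
tool_rot: [0.891, 0.453, 0.0, 0.0]
force: [0.5, 0.7, -0.5]
finger_gap: 1.002
```

```bash
python3 look.py w5
python3 - <<'E'
from h import *
a=cv2.imread("pics/w5.png")
b=manip.snapshot("scene")[150:250,260:400,::-1];b=cv2.resize(b,(560,400),interpolation=2)
t=manip.snapshot("top")[:,:,::-1];cv2.imwrite("pics/top5.png",t)
cv2.imwrite("pics/f.png",cv2.resize(np.hstack([a[:,160:520],b[:, :440]]),None,fx=1,fy=1))
E
```

```text
30.6 [0.478  0.0794 0.2046] yaw 53.90439766035405 q [-0.0665  0.3787  1.8072  0.      0.955   0.5635] F [ 0.457   0.6623 -0.4837] [ 0.0134 -0.0049  0.002 ] 1.0015032608928809
{'mtx': array([[346.4542,   0.    , 318.4332],
       [  0.    , 346.4542, 199.1876],
       [  0.    ,   0.    ,   1.    ]]), 'cam_to_world': array([[ 0.808 , -0.5673, -0.1589,  0.5176],
       [-0.5891, -0.7787, -0.216 ,  0.1341],
       [-0.0012,  0.2681, -0.9634,  0.347 ],
       [ 0.    ,  0.    ,  0.    ,  1.    ]])}
((299.5000305175781, 230.00003051757812), (4.949747085571289, 2.1213202476501465), 45.0)
[[0.4472 0.0668 0.09  ]
 [0.4489 0.0671 0.09  ]
 [0.4493 0.0631 0.09  ]
 [0.4476 0.0628 0.09  ]] [0.4483 0.0649 0.09  ]
```

View pics/f.png

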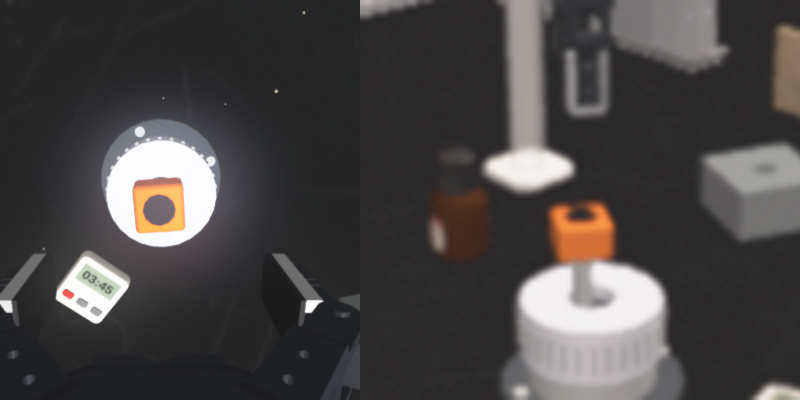

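The close view shows the jaws clear and the key standing upright in the screw, seated, with its head about 34 mm above the lid. The bottle stands where it was. I'll check the bystanders in the top view and hand in.

Run:
```python
from h import *
a=cv2.imread("pics/top0.png",0);b=cv2.imread("pics/top5.png",0)
for n,(u,v,r) in dict(bottle=(309,160,10),beaker=(444,188,24),crucible=(180,247,11),vial=(447,240,8)).items():
    s=lambda i:i[v-r:v+r,u-r:u+r].astype(int)
    print(n,np.abs(s(a)-s(b)).mean())
manip.sign_off()
```

```text
bottle 3.125
beaker 2.3480902777777777
crucible 1.9173553719008265
vial 2.52734375
the job is handed in; nothing more can be done
```

I took the key from its stand and seated it in the screw. I tightened clockwise to what I judge is the stop, regripping along the way, then released the key and handed the job in at about 31 s. I spotted the socket in a wrist picture, so no sliding search by feel was needed.

**Last checks**
- **Seating:** contact came at the tool height expected for a fully seated key, and the key stands upright in the well after release.
- **Bystanders:** the bottle, beaker, crucible and vial look unchanged in the top view; only image noise differs.
- **Forces:** vertical load on the screw stayed at a few newtons and twist at about 0.18 N m or less. The contact force on the socket flanks could not be read directly.

**The stop was inferred, not read directly**
- **For:** the twisting torque rose from about 0.04 to 0.16–0.18 N m. The key turned about 2.69 rad, which leaves the screw at 2.35 rad or more even if all the hex play were used up.
- **Against:** the torque rose gradually, with a plateau near 0.12 N m, instead of jumping as it would against a hard stop.

A side moment of up to about 0.4 N m built up in the grip a few times, and regripping relieved it.

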